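Clear the rework bench: leaded, lead-free and reusable parts apart

TASK

The rework job is finished, so clear the mixed handful off the grey mat at the front of the bench without mixing leaded and lead-free. The leaded things, the black-lidded jar and the solder reel with black flanges, go upright into their wells in the red caddy; the lead-free things, the white-lidded jar and the small reel with blue flanges, go into their wells in the green caddy; and the finned heat sink goes fins up into the empty pocket of the blue tray, beside the fan. Nothing leaded may touch the green caddy, nothing lead-free the red one, and leave the magnifier and the tweezers where they lie.

Things in the scene. Friction and masses are not known exactly. Their poses are not given: they have to be found in the camera images.
- jar_black: small upright jar of solder balls with a black screw lid and white label: cylinder 29 mm in diameter, 38 mm high, 30 g. Origin at the centre of its underside, z up. Belongs in the small well of the red caddy.
- solder_reel: reel of bright solder wire with two black flanges, lying flat with its axis upright: 54 mm in diameter, 34 mm high, about 0.24 kg. Origin at the centre of its underside, z up. Belongs in the large well of the red caddy. (A fixed preheater, some 70 mm high, stands close behind the middle of the mat: any of the five may start just in front of it; there, close the fingers left to right.)
- jar_white: small upright jar of solder balls with a white lid: cylinder 29 mm in diameter, 38 mm high, 30 g. Origin at the centre of its underside, z up. Belongs in the small well of the green caddy.
- wick_reel: low reel of copper desoldering braid with blue flanges, lying flat: 38 mm in diameter, 12 mm high, 30 g. Origin at the centre of its underside, z up. Belongs in the larger, shallow well of the green caddy.
- heat_sink: bright aluminium heat sink, 40 x 40 mm and 18 mm high: a 4 mm base plate with upright fins that run along its own x. Origin at the centre of its underside, z up. Best gripped across the fins (along its y) from above. It fits its pocket at any turn about the vertical.
- red_caddy: red moulded block with two round wells, fixed; 94 x 154 mm at the foot (long side along its y), thumb tab at each short end. Origin: centre of the underside, z up. Upper face at z = 20 mm. Large well for the solder reel: 70 mm wide, centre at (0, -31) mm; small well for the black-lidded jar: 44 mm wide, centre at (0, +44) mm; both floors at z = 5 mm. 
- green_caddy: green moulded block with two round wells, fixed; 94 x 154 mm at the foot (long side along its y), thumb tab at each short end. Origin: centre of the underside, z up. Upper face at z = 20 mm. Shallow well for the blue-flanged reel: 54 mm wide, centre at (0, -31) mm, floor at z = 16 mm (4 mm deep); small well for the white-lidded jar: 44 mm wide, centre at (0, +44) mm, floor at z = 5 mm.
- parts_tray: blue moulded tray with two square pockets, fixed; 94 x 154 mm at the foot (long side along its y), thumb tab at each short end. Origin: centre of the underside, z up. Upper face at z = 12 mm. Pockets 62 x 62 mm, floors at z = 4 mm. The one centred at (0, -36) mm holds a black 40 mm fan, fixed, top at z = 15 mm; the empty one, at (0, +36) mm, is for the heat sink. 
- magnifier: brass hand magnifier with a dark red-brown handle lying on the bench, 60 x 142 x 13 mm. Origin at the middle of its length, underside; lens towards its +y. A bystander: leave it.
- tweezers: black tweezers lying near the front edge of the bench, 16 x 133 x 10 mm, long side along its y, origin at the centre of the underside. A bystander: leave it.

How it is judged (in metres and radians):
At the end, for the whole second after the job is handed in: All five released, at rest and upright (0.1 rad), on the floor (3 mm) of their own place: black-lidded jar and solder reel in the red caddy's wells, white-lidded jar and blue-flanged reel in the green caddy's (10 mm off centre in x and y), heat sink in the blue tray's empty pocket (14 mm) (x of jar_black in the frame of red_caddy between -0.01 and 0.01 m and y of jar_black in the frame of red_caddy between 0.034 and 0.054 m and z of jar_black in the frame of red_caddy between 0.002 and 0.008 m and angle between each of jar_black, solder_reel, jar_white, wick_reel, heat_sink's own z axis and vertical below 0.1 rad and linear speed of each of jar_black, solder_reel, jar_white, wick_reel, heat_sink below 0.02 m/s and x of solder_reel in the frame of red_caddy between -0.01 and 0.01 m and y of solder_reel in the frame of red_caddy between -0.041 and -0.021 m and z of solder_reel in the frame of red_caddy between 0.002 and 0.008 m and x of jar_white in the frame of green_caddy between -0.01 and 0.01 m and y of jar_white in the frame of green_caddy between 0.034 and 0.054 m and z of jar_white in the frame of green_caddy between 0.002 and 0.008 m and x of wick_reel in the frame of green_caddy between -0.01 and 0.01 m and y of wick_reel in the frame of green_caddy between -0.041 and -0.021 m and z of wick_reel in the frame of green_caddy between 0.013 and 0.019 m and x of heat_sink in the frame of parts_tray between -0.014 and 0.014 m and y of heat_sink in the frame of parts_tray between 0.022 and 0.05 m and z of heat_sink in the frame of parts_tray between 0.001 and 0.007 m); the robot touches nothing.
It fails at once if a leaded thing touches the green caddy (contact force between any of jar_black, solder_reel and green_caddy above 0.3 N).
It fails at once if a lead-free thing touches the red caddy (contact force between any of jar_white, wick_reel and red_caddy above 0.3 N).
It fails at once if the magnifier or the tweezers are pushed more than 20 mm from where they lay (distance of any of magnifier, tweezers from where it was at the start of the episode above 0.02 m).
It also fails if it takes over 122 s, if anything falls off the work surface, if the arm or the gripper's body presses on something with over 40 N, if the wrist force passes 120 N, or if a joint passes its speed limit or range.

ROBOT

A 6-joint arm with a two-finger parallel gripper is mounted at the origin on a cart in front of the work surface, level with it; the furniture and walls round the work are solid. World frame = base frame: x ahead of the robot, y to its left, z up, the work surface at z = 0. Lengths are in mm, angles in rad, forces in N, time in s.
With the tool pointing down it reaches from about 350 to 875 mm from the base axis. Payload 4.2 kg.
Tool frame: the origin (TCP) lies midway between the tips of the shut fingers; the grasp point (between the pads) lies 19 mm behind it; z points along the fingers, y is the line along which they close (so a half turn about z gives the same grasp; the last joint's range is limited). The gripper opens to 85 mm and grips with 20 to 120 N. Pads are 22 mm wide; open, the fingers measure 114 mm over their backs; the gripper's body (76 mm by 85 mm) begins 54 mm behind the grasp point. The pads swing forward as they close: fully open they stand 13 mm farther back than shut.
Start: joints at [0.259, 0.385, 0.008, 0, -1.194, -0.259], TCP at [624.979, 0.025, 231.312] pointing down, gripper open.
Joint ranges: [-3.14, 3.14], [-1.21, 2.06], [-1.07, 1.41], [-3.16, 2.05], [-2.99, -0.16], [-3.1, 3.1]. Speed limits (rad/s): [2.79, 2.79, 3.14, 3.14, 3.14, 3.14].

INTERFACE

Orientations are given as a unit quaternion [x, y, z, w].
In Python, from bench import * gives the robot as it stands.
- The arm moves only by the tool drive_tool, never from a script. Its argument "plan" is a list that holds one entry, the list of rows, each a list of 5 numbers: the closure, from -1 (fully open) to 1 (shut), then the shift along the world's x, y, z in mm, then the turn about the world's z in degrees. A call has 1 to 20 rows; each row shifts and turns the commanded pose from where the row before left it; what a row does not reach is not made up. A row lasts 1/12 s, in which the tool goes at most 41.7 mm and 7.16 degrees, less where a joint would pass 70% of its speed; a pose out of reach is approached as far as the arm can. A call is refused whole if a number of a shift passes 41.7 or a number of a turn 7.16, either way. A call with a gripper value outside its range is refused whole. The fingers move at their own pace and stop on an object; the grip force is fixed at half the most. Time passes only in rows, so rows that do not move let the fingers close. It gives the time, the measured TCP pose, the force, the opening and the grip force at its end, in the units of the state.
- read_state(): the state, without advancing time (a new reading comes with each control period).
- get_image(name): name is "scene" or "side" or "wrist"; returns (picture, depth): 420x560x3 uint8, red, green, blue; 420x560 float32, mm along the optical axis (not along the pixel's ray), 0 where there is no reading.
- camera_model(name): a dict with "fx", "fy", "cx", "cy" (pixels), "R" (3x3) and "t" (3): a world point X has camera coordinates R X + t; the wrist camera has in their place "mount" (4x4, takes a point from camera to tool coordinates, whose origin is the TCP and whose axes are the flange's). Camera axes: x right, y down, z forward; pixel columns grow to the right and rows downward; lengths in mm; the calibration is good to about 2 mm. A picture is of the moment at which its call begins: read the wrist's pose just before it. camera_model takes no time and is no camera call.
- job_done(): hands the job in; it is judged then, once.
The state is a dict: "clock": time; "joints": joint angles; "joint_vel": joint speeds; "joint_efforts": joint torques, N m; "position": TCP position; "ee_rot": TCP orientation; "contact_force": force on the tool from outside, world axes, zero at the start; "wrist_torque": the same for the moment, N m; "gripper_width": finger opening in mm; "grasp_force": force on a finger pad.
Only numpy, scipy, OpenCV 4.12 (cv2) and the standard library are available. Lean on these libraries where they do the work, as an engineer would, in place of code of your own. Each camera call takes 0.05 s, during which the arm holds its last target. There are 200 camera calls.

## Working session

There is one attempt and no reset: what is moved stays moved. The work goes in short steps, Python scripts to look and compute and a tool call to move; the robot and the scene stay as the last step left them, time stands still between calls to the robot, and variables do not carry over. Pictures are saved under pics/ and viewed, at most 14 in all, crops included, and the job is handed in when it is done.

Besides the shell and the picture viewer there is one more tool, called after "Request:" as name(argument=value, ...) on one line, values as JSON. drive_tool: Moves the arm, as the interface text tells. Its arguments: {"type":"object","properties":{"plan":{"type":"array"}},"required":["plan"]}

```bash
mkdir -p pics; cat > h.py <<'E'
from bench import *
import numpy as np, cv2
from scipy.spatial.transform import Rotation as Ro
def grab(n,f=None):
    s=read_state(); p,d=get_image(n)
    if f: cv2.imwrite(f'pics/{f}.png',p[:,:,::-1]); 
    np.savez(f'/tmp/{f or n}.npz',p=p,d=d,pos=s['position'],q=s['ee_rot'])
    return p,d,s
def world(n,d,s=None):
    c=camera_model(n); v,u=np.mgrid[:420,:560]
    X=np.stack([(u-c['cx'])/c['fx']*d,(v-c['cy'])/c['fy']*d,d],-1)
    if n=='wrist':
        M=np.array(c['mount']); X=X@M[:3,:3].T+M[:3,3]
        return X@Ro.from_quat(s['ee_rot']).as_matrix().T+np.array(s['position'])
    return (X-np.array(c['t']))@np.array(c['R'])
E
python3 - <<'E'
from h import *
for n in('scene','side'):
    p,d,s=grab(n,n); c=camera_model(n); print(n,-np.array(c['R']).T@c['t'],c['fx'])
print(read_state())
print(camera_model('wrist'))
E
```

```text
scene [102.90950593 722.03697037 741.36599811] 417.34424683594085
side [  84.67813105 -884.34808973  736.4793216 ] 434.99796928219087
{'clock': 0.1, 'joints': array([ 2.58617079e-01,  3.85483522e-01,  6.75570285e-03, -4.21375803e-04,
       -1.19399420e+00, -2.58562492e-01]), 'joint_vel': array([-0.0003753 , -0.00148081,  0.00310776,  0.00138019, -0.00152299,
        0.00066554]), 'joint_efforts': array([-2.41840362e-04, -3.93318665e+01,  1.88929778e+01,  4.19793829e+00,
       -2.58899068e-03, -3.31562532e-06]), 'position': array([6.24478923e+02, 2.41128648e-02, 2.30328003e+02]), 'ee_rot': array([-7.07070788e-01,  7.07142090e-01,  6.53376616e-04, -7.33837679e-04]), 'contact_force': array([ 1.14816582, -0.5128498 , -0.04382032]), 'wrist_torque': array([ 0.03269897,  0.01040103, -0.01587597]), 'grasp_force': 0.0, 'gripper_width': 85.22775939467172}
{'fx': 368.82509759967047, 'fy': 368.82509759967047, 'cx': 281.63575430511736, 'cy': 205.04619786039416, 'mount': array([[ 3.29548220e-04, -9.57812623e-01, -2.87393234e-01,
         7.26194484e+01],
       [ 9.99999681e-01,  1.06587021e-04,  7.91451202e-04,
         6.62000553e-01],
       [-7.27429563e-04, -2.87393403e-01,  9.57812352e-01,
        -1.42345704e+02],
       [ 0.00000000e+00,  0.00000000e+00,  0.00000000e+00,
         1.00000000e+00]])}
```

View pics/scene.png

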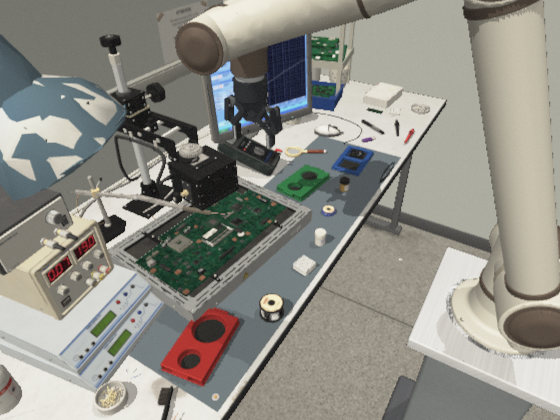

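View pics/side.png

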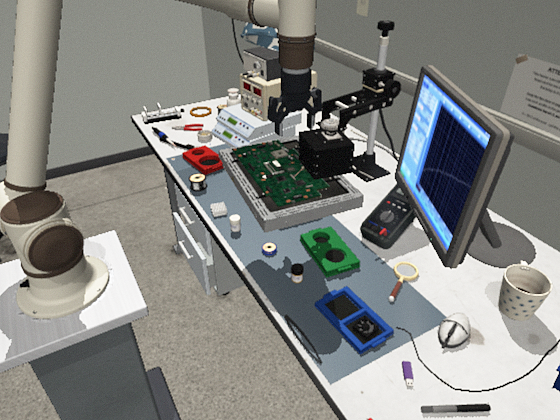

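Scene view shows the five objects in a row along the mat: solder reel (271,306), heat sink (304,265), white jar (320,237), wick reel (328,210) and black jar (344,186). The red caddy is at (202,343), green at (302,182) and blue at (352,160). The side view agrees. Next I'll build an orthographic map from the depth data.

```bash
python3 - <<'E'
from h import *
x0,x1,y0,y1=330,730,-450,450
for n in('side','scene'):
    z=np.load(f'/tmp/{n}.npz'); W=world(n,z['d']); p=z['p']
    m=(z['d']>0)&(W[...,0]>x0)&(W[...,0]<x1)&(W[...,1]>y0)&(W[...,1]<y1)&(W[...,2]<150)&(W[...,2]>-30)
    P=W[m];C=p[m]; o=np.argsort(P[:,2])
    im=np.zeros((int((x1-x0)*.85),int((y1-y0)*.85),3),np.uint8)
    for (x,y,zz),c in zip(P[o],C[o]):
        r=int((x1-x)*.85);q=int((y1-y)*.85); im[r:r+3,q:q+3]=c[::-1]
    cv2.imwrite(f'pics/o_{n}.png',im)
    for k,(u,v) in (dict(reel=(271,306),hs=(304,265),jw=(320,232),wick=(328,210),jb=(344,182),mat=(230,240+60)) if n=='scene' else dict(reel=(198,178),hs=(219,209),jw=(235,219),wick=(269,249),jb=(297,268))).items():print(n,k,W[v,u].round(0))
a=cv2.imread('pics/o_side.png');b=cv2.imread('pics/o_scene.png');cv2.imwrite('pics/o.png',cv2.resize(np.vstack([a,b])[:, :],(675,600)) if 0 else np.vstack([a[40:],b[40:]])[:600])
E
```

```text
side reel [426. 236.  37.]
side hs [426.  76.  19.]
side jw [435. -17.  40.]
side wick [ 471. -140.   12.]
side jb [ 479. -262.   42.]
scene reel [420. 256.  36.]
scene hs [426. 100.  17.]
scene jw [437.  -3.  38.]
scene wick [ 472. -125.   13.]
scene jb [ 479. -242.   35.]
scene mat [525. 265.   0.]
```

View pics/o.png

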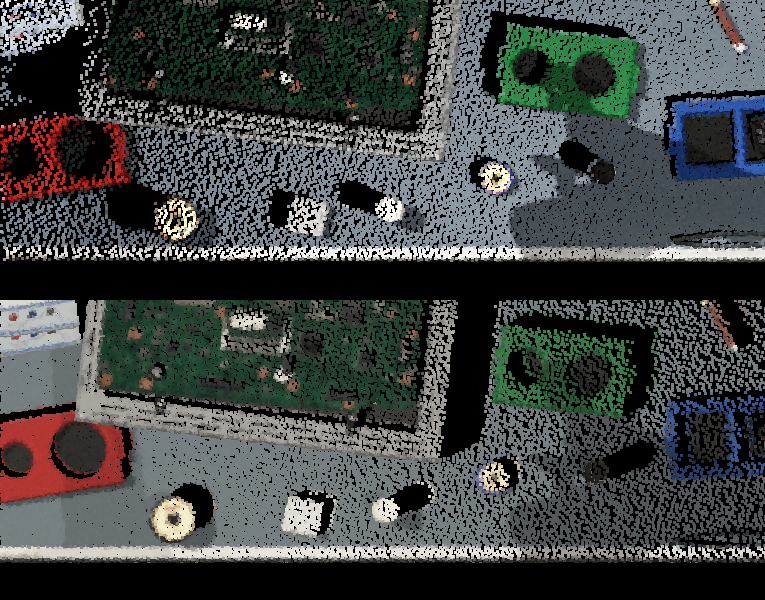

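Map shows red caddy, green caddy and blue tray with their small well or empty pocket at the +y (left) side, and the preheater front edge at x≈530–560. Now I'll fit the poses.

```bash
python3 - <<'E'
from h import *
C={n:np.load(f'/tmp/{n}.npz') for n in('side','scene')}
for n in C:
    z=C[n]; W=world(n,z['d']); hsv=cv2.cvtColor(z['p'],cv2.COLOR_RGB2HSV).astype(int); ok=z['d']>0
    print(n)
    for k,(x,y,h,r) in dict(reel=(423,246,34,40),hs=(426,88,18,34),jw=(437,-8,38,25),wick=(472,-132,12,30),jb=(480,-252,38,25)).items():
        m=ok&(np.hypot(W[...,0]-x,W[...,1]-y)<r)
        t=m&(abs(W[...,2]-h)<(5 if h>12 else 4)); P=W[t]
        (c,rr)=cv2.minEnclosingCircle(P[:,:2].astype(np.float32)); R=cv2.minAreaRect(P[:,:2].astype(np.float32))
        print(k,len(P),'mean',P.mean(0).round(1),'mid',((np.percentile(P[:,:2],2,0)+np.percentile(P[:,:2],98,0))/2).round(1),'circ',np.round(c,1),round(rr,1),'rect',np.round(R[0],1),np.round(R[1],1),round(R[2],1))
    H,S,V=hsv[...,0],hsv[...,1],hsv[...,2]
    for k,(cm,x,y,h) in dict(red=((H<8)|(H>172),490,400,20),green=((H>50)&(H<80),620,-200,20),blue=((H>100)&(H<125),560,-390,12)).items():
        m=ok&cm&(S>120)&(V>40)&(abs(W[...,2]-h)<4)&(np.hypot(W[...,0]-x,W[...,1]-y)<130); P=W[m]
        R=cv2.minAreaRect(P[:,:2].astype(np.float32)); print(k,len(P),P.mean(0).round(1),'rect',np.round(R[0],1),np.round(R[1],1),round(R[2],1))
    m=ok&(W[...,2]>45)&(W[...,2]<80)&(W[...,0]>450)&(W[...,0]<600)&(abs(W[...,1])<450)
    P=W[m]; 
    for a in range(-120,420,60):
        q=P[(P[:,1]>a)&(P[:,1]<a+60)]; print('pre',a,len(q),q[:,0].min().round() if len(q) else '',end=';')
    print()
E
```

```text
side
reel 130 mean [426.  242.3  35. ] mid [426.6 244.2] circ [428.6 245.3] 27.5 rect [426.8 243.1] [50.2 51.2] 89.1
hs 131 mean [429.9  88.9  17.5] mid [429.9  90.2] circ [429.6  91.2] 26.4 rect [430.7  90.9] [43.9 39.7] 79.0
jw 76 mean [437.6  -9.3  38.4] mid [438.1  -7.1] circ [438.2  -7. ] 16.6 rect [436.8  -7.3] [28.7 28.5] 29.9
wick 120 mean [ 474.9 -133.1   12.9] mid [ 475.4 -132.9] circ [ 475.8 -132.8] 20.1 rect [ 476.1 -132.4] [37.1 35.4] 21.5
jb 108 mean [ 481.7 -257.8   38.9] mid [ 482.3 -256.4] circ [ 481.1 -255.9] 15.7 rect [ 482.5 -256.5] [28.6 27. ] 25.2
red 362 [497.2 384.9  20.4] rect [501.4 384.6] [ 88.9 164.9] 8.5
green 1121 [ 597.8 -224.2   20.5] rect [ 599.8 -217.4] [164.2  91.5] 83.0
blue 1227 [ 522.2 -425.2   12.4] rect [ 523.3 -418.8] [ 91.6 166. ] 3.6
pre -120 121 495.0;pre -60 332 498.0;pre 0 323 503.0;pre 60 265 511.0;pre 120 210 518.0;pre 180 171 524.0;pre 240 160 534.0;pre 300 112 539.0;pre 360 0 ;
scene
reel 395 mean [424.9 249.5  34.4] mid [425.3 249.1] circ [425.3 247.9] 27.2 rect [425.6 248.3] [51.7 52.4] 89.0
hs 202 mean [428.4  95.1  16.3] mid [429.7  95.2] circ [429.4  94.5] 26.8 rect [429.4  94.4] [41.3 42. ] 79.6
jw 84 mean [435.8  -0.6  38. ] mid [436.   -1.8] circ [436.5  -2. ] 15.4 rect [436.3  -2.1] [25.5 29.1] 27.4
wick 92 mean [ 473.9 -127.1   12. ] mid [ 474.3 -127.3] circ [ 473.3 -127.4] 20.0 rect [ 473.8 -127.8] [34.  36.3] 27.1
jb 52 mean [ 482.1 -249.6   37.7] mid [ 482.2 -250.3] circ [ 484.  -250.8] 15.6 rect [ 481.3 -250.2] [26.7 27.1] 23.8
red 1941 [496.9 403.8  19.8] rect [502.8 389. ] [ 92.5 165.7] 9.2
green 658 [ 598.4 -205.4   19.6] rect [ 599.4 -210.4] [165.9  91.3] 82.4
blue 360 [ 521.1 -406.9   11.3] rect [ 523.  -412.7] [ 91.5 167.3] 3.7
pre -120 68 502.0;pre -60 346 495.0;pre 0 412 502.0;pre 60 450 508.0;pre 120 449 516.0;pre 180 457 522.0;pre 240 497 529.0;pre 300 464 537.0;pre 360 2 547.0;
```

Request:
drive_tool(plan=[[[-1,-30,5,0,-6.92],[-1,-30,12,0,-6.92],[-1,-25,20,0,-6.92],[-1,-20,20,0,-6.92],[-1,-14,20,0,-6.92],[-1,-12,20,0,-6.92],[-1,-10,20,0,-6.92],[-1,-10,20,-10,-6.92],[-1,-10,20,-10,-6.92],[-1,-10,20,-10,-6.92],[-1,-10,20,-15,-6.92],[-1,-10,20,-15,-6.92],[-1,-8,20,-10,-6.96],[-1,0,10,-10,0],[-1,0,0,0,0],[-1,0,0,0,0]]])

```text
clock: 1.43
position: [425.9, 247.0, 150.7]
ee_rot: [-0.001, 1.0, -0.001, -0.001]
contact_force: [0.8, 0.8, -0.3]
gripper_width: 85.2
grasp_force: 0.0
```

```bash
python3 - <<'E'
from h import *
p,d,s=grab('wrist','w1'); print(s['position'],s['ee_rot'],s['joints'],s['clock'])
W=world('wrist',d,s)
m=(d>0)&(abs(W[...,2]-34)<5)&(np.hypot(W[...,0]-426,W[...,1]-247)<42);P=W[m]
print(len(P),P.mean(0),cv2.minEnclosingCircle(P[:,:2].astype(np.float32)))
E
```

```text
[425.85956194 246.95754661 150.67681845] [-1.46617796e-03  9.99998498e-01 -7.34868392e-04 -5.60288989e-04] [ 8.56186203e-01  2.40733672e-01 -4.26006974e-01  1.51756256e-04
 -9.05900018e-01 -2.42414391e+00] 1.4333
3973 [423.89478227 247.91901414  34.13177731] ((425.0599365234375, 248.19216918945312), 27.1160831451416)
```

View pics/w1.png

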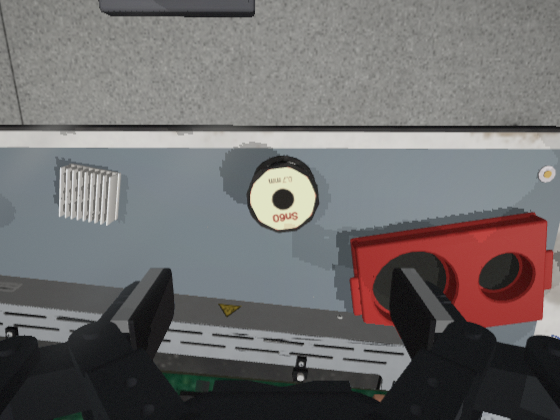

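Wrist view shows the reel centred at (283,195), the heat sink at (88,195) with fins running near world x, and the red caddy at (450,270). The reel measures (425,248) with diameter 54, so it is consistent. Descending to grip.

Request:
drive_tool(plan=[[[-1,-1,1,-30,0],[-1,0,0,-30,0],[-1,0,0,-30,0],[-1,0,0,-22,0],[-1,0,0,-14,0],[-1,0,0,-7.5,0],[-1,0,0,0,0],[1,0,0,0,0],[1,0,0,0,0],[1,0,0,0,0],[1,0,0,0,0],[1,0,0,0,0],[1,0,0,0,0],[1,0,0,0,0]]])

```text
clock: 2.65
position: [425.9, 248.7, 19.7]
ee_rot: [-0.0, 1.0, 0.001, 0.001]
contact_force: [-0.6, -1.4, 4.7]
gripper_width: 51.8
grasp_force: 61.6
```

```bash
python3 - <<'E'
from h import *
z=np.load('/tmp/w1.npz');d=z['d'];s=dict(position=z['pos'],ee_rot=z['q']);W=world('wrist',d,s)
hsv=cv2.cvtColor(z['p'],cv2.COLOR_RGB2HSV).astype(int);H,S,V=[hsv[...,i] for i in range(3)]
m=(d>0)&((H<8)|(H>172))&(S>120)&(V>40)&(abs(W[...,2]-20)<3);P=W[m]
print(len(P),cv2.minAreaRect(P[:,:2].astype(np.float32)))
# wells: non-red below 15 inside
for c,r in (((506.7,356.4),45),((495.3,430.5),30)):
    m=(d>0)&(W[...,2]<8)&(np.hypot(W[...,0]-c[0],W[...,1]-c[1])<r);P=W[m];print(len(P),P.mean(0),cv2.minEnclosingCircle(P[:,:2].astype(np.float32)))
m=(d>0)&(W[...,2]>8)&(np.hypot(W[...,0]-430,W[...,1]-93)<34);P=W[m];print(len(P),P.mean(0),cv2.minAreaRect(P[:,:2].astype(np.float32)))
E
```

```text
10206 ((501.3126220703125, 387.9976501464844), (91.57415771484375, 165.35101318359375), 8.697319030761719)
2156 [498.79589814 357.91741687   5.37925725] ((502.56756591796875, 353.42724609375), 41.460697174072266)
1458 [499.00612829 436.614001     5.48311453] ((497.93121337890625, 434.9176025390625), 21.427549362182617)
2716 [427.76693021  94.40018761  14.40272821] ((428.51373291015625, 93.92744445800781), (39.21001052856445, 40.83872604370117), 78.51759338378906)
```

Request:
drive_tool(plan=[[[1,0,0,10,0],[1,0,0,20,0],[1,0,0,25,0],[1,0,0,30,0],[1,5,5,0,3],[1,10,13,0,3],[1,15,20,0,3],[1,15,20,0,0],[1,15,20,0,0],[1,10,15,0,0],[1,7,10,0,0],[1,3.5,5.3,0,0],[1,0,0,-20,0],[1,0,0,-20,0],[1,0,0,0,0],[1,0,0,0,0]]])

```text
clock: 3.98
position: [504.6, 355.3, 62.2]
ee_rot: [-0.078, 0.997, -0.001, -0.001]
contact_force: [0.5, -0.4, -1.9]
gripper_width: 51.4
grasp_force: 63.3
```

```bash
python3 - <<'E'
from h import *
p,d,s=grab('wrist','w2'); print(s['position'],s['gripper_width'])
p,d,_=grab('scene','s2'); q=p[230:400,140:340]
cv2.imwrite('pics/c2.png',np.hstack([cv2.resize(q,(600,510))])[:,:,::-1])
W=world('scene',d);m=(d>0)&(np.hypot(W[...,0]-506,W[...,1]-357)<26)&(W[...,2]>15)&(W[...,2]<75);P=W[m];print(np.percentile(P,[2,25,50,75,98],axis=0).round(1))
E
```

```text
[504.61965113 355.2600047   62.2020317 ] 51.44827306726237
[[481.1 343.8  43.7]
 [484.1 361.3  46.8]
 [488.  369.7  51.6]
 [493.5 375.8  59.1]
 [509.  381.8  68.8]]
```

View pics/c2.png

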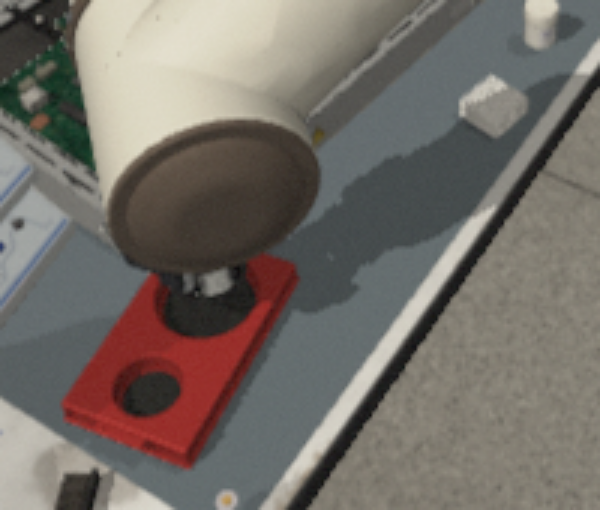

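Request:
drive_tool(plan=[[[1,1.5,1.5,-15,0],[1,0,0,-10,0],[1,0,0,-6,0],[1,0,0,-3,0],[1,0,0,-2.5,0],[1,0,0,0,0],[1,0,0,0,0]]])

```text
clock: 4.67
position: [507.2, 358.0, 26.6]
ee_rot: [-0.079, 0.997, 0.0, 0.0]
contact_force: [-0.1, -0.2, -2.2]
gripper_width: 51.5
grasp_force: 63.3
```

Request:
drive_tool(plan=[[[1,-0.5,-0.7,-1.5,0],[1,0,0,0,0],[-0.3,0,0,0,0],[-0.6,0,0,0,0],[-0.6,0,0,0,0],[-0.6,0,0,0,0],[-0.6,0,0,0,0],[-0.6,0,0,15,0],[-0.6,0,0,30,0],[-0.6,-5,-5,30,0],[-0.6,-15,-15,20,0],[-1,-20,-30,0,-4],[-1,-20,-30,0,-4],[-1,-10,-30,0,-4],[-1,-5,-30,0,-4],[-1,-2,-30,0,-4],[-1,0,-30,0,0],[-1,0,-30,0,0],[-1,0,-20,0,0],[-1,0,0,0,0]]])

```text
clock: 6.33
position: [428.4, 104.1, 119.9]
ee_rot: [0.098, 0.995, -0.0, -0.001]
contact_force: [1.0, 1.5, 0.3]
gripper_width: 85.2
grasp_force: 0.0
```

```bash
python3 - <<'E'
from h import *
p,d,s=grab('wrist','w3'); W=world('wrist',d,s); print(s['position'],s['ee_rot'])
for k,(x,y,h,r) in dict(hs=(429,93,18,34),jw=(437,-4,38,25)).items():
    m=(d>0)&(np.hypot(W[...,0]-x,W[...,1]-y)<r)&(abs(W[...,2]-h)<7);P=W[m];print(k,len(P),P.mean(0),cv2.minEnclosingCircle(P[:,:2].astype(np.float32)),cv2.minAreaRect(P[:,:2].astype(np.float32)))
p,d,_=grab('scene','s3')
W=world('scene',d);m=(d>0)&(np.hypot(W[...,0]-506,W[...,1]-357)<34)&(W[...,2]>28)&(W[...,2]<75);P=W[m];print(np.percentile(P,[2,50,98],axis=0).round(1),cv2.minEnclosingCircle(P[:,:2].astype(np.float32)))
cv2.imwrite('pics/c3.png',cv2.resize(p[230:400,140:340],(600,510))[:,:,::-1])
E
```

```text
[428.3752869  104.13191248 119.91138617] [ 9.76775528e-02  9.95217945e-01 -2.61581986e-04 -5.18218586e-04]
hs 1101 [427.11059709  92.60200011  16.63708763] ((428.1607360839844, 93.89771270751953), 27.198806762695312) ((428.40814208984375, 93.65951538085938), (38.166866302490234, 40.38799285888672), 78.50779724121094)
jw 1585 [435.29483385  -2.26342543  37.61521016] ((436.3077697753906, -3.7222275733947754), 15.023632049560547) ((436.2735900878906, -3.45888614654541), (28.808399200439453, 29.150028228759766), 2.196582555770874)
[[482.1 335.3  30. ]
 [504.8 359.7  39.3]
 [529.3 382.2  41.9]] ((506.5691223144531, 357.8116760253906), 27.50043296813965)
```

View pics/c3.png

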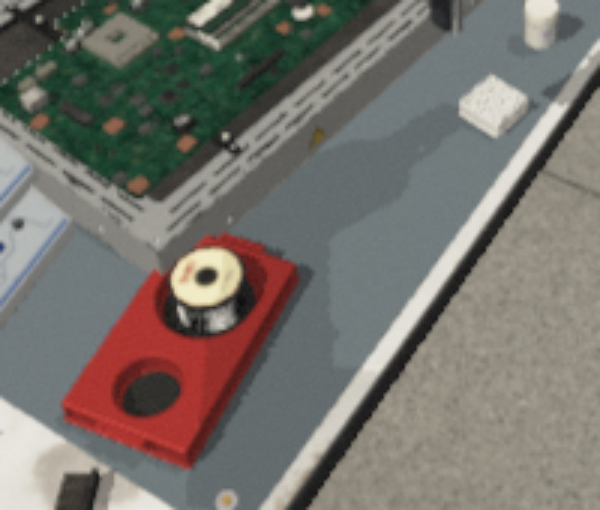

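Reel stands upright in the large well (crop 207,290). Heat sink next, at (428.4,93.7), yaw −11°.

Request:
drive_tool(plan=[[[-1,0,-5,-20,0],[-1,0,-5.4,-30,0],[-1,0,0,-30,0],[-1,0,0,-18,0],[-1,0,0,-10,0],[-1,0,0,-4,0],[-1,0,0,0,0],[1,0,0,0,0],[1,0,0,0,0],[1,0,0,0,0],[1,0,0,0,0],[1,0,0,0,0],[1,0,0,0,0],[1,0,0,0,0],[1,0,0,0,0]]])

```text
clock: 7.68
position: [430.1, 97.1, 9.0]
ee_rot: [0.096, 0.995, 0.001, 0.001]
contact_force: [-2.5, 0.5, 6.2]
gripper_width: 37.2
grasp_force: 59.9
```

Request:
drive_tool(plan=[[[1,0,0,10,0],[1,0,0,20,0],[1,0,0,25,0],[1,0,0,25,0],[1,0,-15,0,0],[1,0,-25,0,0],[1,0,-35,0,0],[1,0,-38,0,0],[1,4,-40,0,0],[1,8,-40,0,0],[1,10,-40,0,2],[1,10,-40,0,2],[1,10,-40,0,2],[1,10,-40,0,2],[1,10,-38,0,2],[1,10,-35,0,2],[1,10,-25,0,2],[1,8,-15,0,0],[1,1,-8,0,0],[1,0,0,0,0]]])

```text
clock: 9.35
position: [520.1, -378.5, 87.4]
ee_rot: [-0.025, 1.0, 0.0, -0.0]
contact_force: [-0.7, 0.3, -0.3]
gripper_width: 37.1
grasp_force: 60.5
```

```bash
python3 - <<'E'
from h import *
p,d,s=grab('wrist','w4'); W=world('wrist',d,s); print(s['position'],s['ee_rot'],s['gripper_width'])
hsv=cv2.cvtColor(p,cv2.COLOR_RGB2HSV).astype(int);H,S,V=[hsv[...,i] for i in range(3)]
m=(d>0)&(H>100)&(H<125)&(S>120)&(V>40)&(abs(W[...,2]-12)<3);P=W[m]
print(len(P),P.min(0),P.max(0),cv2.minAreaRect(P[:,:2].astype(np.float32)))
E
```

```text
[ 520.14393677 -378.51753693   87.43845825] [-2.50814223e-02  9.99685407e-01  7.76720909e-05 -6.12103464e-05] 37.095385913999486
12730 [ 472.48719569 -498.05597681    9.00318842] [ 571.21260489 -332.15725579   14.98830136] ((522.1381225585938, -415.1448669433594), (91.37580108642578, 164.61614990234375), 3.783797264099121)
```

View pics/w4.png

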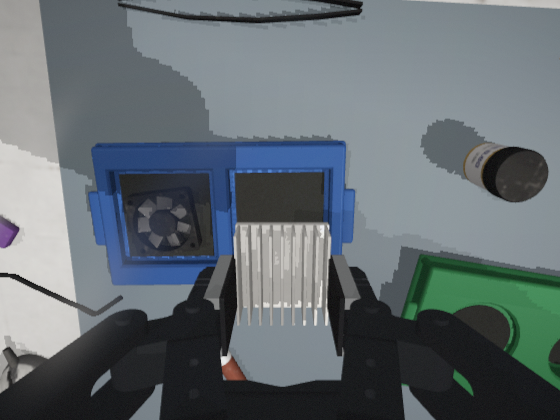

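Wrist view shows the sink (282,275) held squarely between the fingers over the empty pocket (280,195), with the fan at (165,220). Lower and release.

Request:
drive_tool(plan=[[[1,0,-0.5,-25,0],[1,0,0,-25,0],[1,0,0,-12,0],[1,0,0,-7,0],[1,0,0,-4.5,0],[1,0,0,0,0],[1,0,0,0,0],[0,0,0,0,0],[-0.3,0,0,0,0],[-0.3,0,0,0,0],[-0.3,0,0,0,0],[-0.3,0,0,10,0],[-0.3,0,0,25,0],[-0.3,0,0,35,0],[-1,-5,10,35,0],[-1,-10,25,0,0],[-1,-10,35,0,0],[-1,-8,35,0,0],[-1,-5,20,0,0],[-1,0,0,0,0]]])

```text
clock: 11.07
position: [481.2, -249.8, 120.7]
ee_rot: [-0.028, 1.0, 0.0, 0.0]
contact_force: [0.5, -0.4, 0.2]
gripper_width: 85.5
grasp_force: 0.0
```

```bash
python3 - <<'E'
from h import *
p,d,s=grab('wrist','w5'); W=world('wrist',d,s); print(s['position'],s['ee_rot'],s['gripper_width'])
for k,(x,y,h,r) in dict(hs=(520,-379,22,34),jb=(482,-253,38,25),wick=(475,-130,12,30)).items():
    m=(d>0)&(np.hypot(W[...,0]-x,W[...,1]-y)<r)&(abs(W[...,2]-h)<4);P=W[m];print(k,len(P),P.mean(0),cv2.minEnclosingCircle(P[:,:2].astype(np.float32)),cv2.minAreaRect(P[:,:2].astype(np.float32)))
hsv=cv2.cvtColor(p,cv2.COLOR_RGB2HSV).astype(int);H,S,V=[hsv[...,i] for i in range(3)]
m=(d>0)&(H>50)&(H<80)&(S>120)&(V>40)&(abs(W[...,2]-20)<3);P=W[m]
print(len(P),P.min(0),P.max(0),cv2.minAreaRect(P[:,:2].astype(np.float32)))
E
```

```text
[ 481.18164426 -249.83465472  120.65374948] [-2.77620084e-02  9.99614501e-01  3.12756849e-04  1.51787375e-04] 85.53776750470018
hs 1883 [ 520.09153847 -377.7194212    20.35990834] ((520.4896240234375, -377.03173828125), 27.61769676208496) ((520.7571411132812, -377.2608337402344), (41.15641403198242, 39.13488006591797), 2.7672228813171387)
jb 1563 [ 480.8057456  -252.77465837   38.20820173] ((481.76092529296875, -252.586181640625), 14.878151893615723) ((481.36053466796875, -252.76715087890625), (28.60116195678711, 28.759428024291992), 7.83748722076416)
wick 2200 [ 473.08812106 -129.88756649   11.9872289 ] ((473.8384094238281, -129.1539764404297), 19.42448616027832) ((473.72015380859375, -129.21922302246094), (38.0954704284668, 37.8251838684082), 73.86978149414062)
10450 [ 545.13056221 -296.4935639    17.00098838] [ 643.22790069 -141.07686186   22.11618106] ((594.4197387695312, -218.03094482421875), (154.7030792236328, 85.33273315429688), 84.0259780883789)
```

View pics/w5.png

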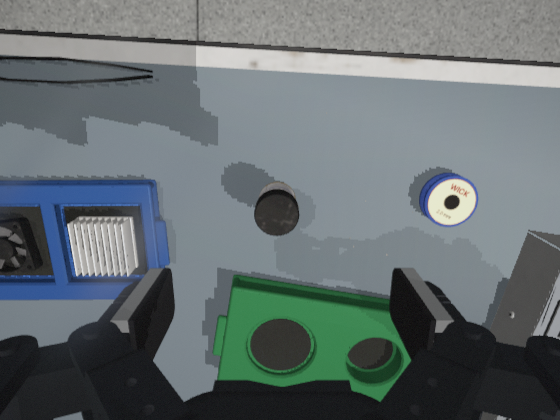

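Heat sink sits in its pocket at (520.5,−377.2). Now the black jar at (481.5,−252.7).

Request:
drive_tool(plan=[[[-1,0,-2.8,-25,0],[-1,0,0,-30,0],[-1,0,0,-25,0],[-1,0,0,-14,0],[-1,0,0,-6,0],[-1,0,0,0,0],[1,0,0,0,0],[1,0,0,0,0],[1,0,0,0,0],[1,0,0,0,0],[1,0,0,0,0],[1,0,0,0,0],[1,0,0,0,0],[1,0,0,0,0],[1,0,0,0,0]]])

```text
clock: 12.37
position: [483.3, -255.8, 20.5]
ee_rot: [-0.027, 1.0, -0.0, 0.001]
contact_force: [-1.7, 1.0, 5.9]
gripper_width: 26.8
grasp_force: 59.1
```

Request:
drive_tool(plan=[[[1,0,0,10,0],[1,0,0,20,0],[1,0,0,30,0],[1,0,0,30,0],[1,-3,15,0,0],[1,-5,28,0,0],[1,-6,38,0,0],[1,-6,40,0,0],[1,-6,40,0,0],[1,-4,40,0,0],[1,0,40,0,0],[1,0,40,0,0],[1,0,40,0,0],[1,0,40,0,0],[1,0,40,0,0],[1,0,40,0,0],[1,4,40,0,0],[1,5,40,0,0],[1,5,40,0,1.5],[1,5,35,0,1.5]]])

```text
clock: 14.03
position: [471.1, 343.0, 109.8]
ee_rot: [-0.054, 0.999, 0.0, 0.0]
contact_force: [1.0, 0.1, -0.5]
gripper_width: 26.9
grasp_force: 59.1
```

Request:
drive_tool(plan=[[[1,6,30,0,1.5],[1,6,15,0,1],[1,6,8,0,0],[1,5,0,0,0],[1,0,0,0,0],[1,0,0,0,0]]])

```text
clock: 14.53
position: [494.2, 392.4, 109.2]
ee_rot: [-0.074, 0.997, -0.0, -0.001]
contact_force: [1.0, -0.6, -0.6]
gripper_width: 26.7
grasp_force: 59.1
```

```bash
python3 - <<'E'
from h import *
p,d,s=grab('wrist','w6'); print(s['position'],s['ee_rot'],s['gripper_width'])
W=world('wrist',d,s)
hsv=cv2.cvtColor(p,cv2.COLOR_RGB2HSV).astype(int);H,S,V=[hsv[...,i] for i in range(3)]
m=(d>0)&((H<8)|(H>172))&(S>120)&(V>40)&(abs(W[...,2]-20)<3);P=W[m]
print(len(P),P.min(0),P.max(0),cv2.minAreaRect(P[:,:2].astype(np.float32)))
E
```

```text
[494.22124894 392.39780245 109.16052595] [-7.35698830e-02  9.97289881e-01 -3.31211656e-04 -5.05940717e-04] 26.725562218188983
13836 [445.50330208 305.58299544  17.00122505] [541.79454802 471.67911382  22.42030024] ((501.5958557128906, 388.5341491699219), (90.85260009765625, 164.30758666992188), 8.944626808166504)
```

View pics/w6.png

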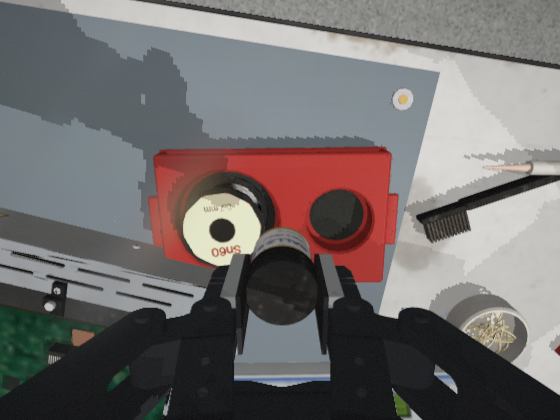

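Wrist view shows the jar held upright (283,285), the reel seated (225,225) and the small well at (340,215). The well centre comes out at about (494.8,431.8).

Request:
drive_tool(plan=[[[1,0.6,15,0,0],[1,0,16,0,0],[1,0,8,0,0],[1,0,0,-20,0],[1,0,0,-25,0],[1,0,0,-15,0],[1,0,0,0,0],[1,0,0,0,0]]])

```text
clock: 15.25
position: [494.8, 431.5, 48.9]
ee_rot: [-0.074, 0.997, -0.001, -0.001]
contact_force: [0.3, -0.6, 1.1]
gripper_width: 27.1
grasp_force: 59.1
```

Request:
drive_tool(plan=[[[1,0,0,-10,0],[1,0,0,-7,0],[1,0,0,-4,0],[1,0,0,-2,0],[1,0,0,0,0],[1,0,0,0,0],[0.2,0,0,0,0],[-0.1,0,0,0,0],[-0.1,0,0,0,0],[-0.1,0,0,0,0],[-0.1,0,0,8,0],[-0.1,0,0,20,0],[-0.1,0,0,30,0],[-0.1,-5,-10,30,0],[-1,-9,-25,0,0],[-1,-9,-35,0,0],[-1,-9,-40,0,0],[-1,-9,-40,0,0],[-1,-9,-40,0,0],[-1,-8,-40,0,0]]])

```text
clock: 16.92
position: [436.4, 200.7, 115.1]
ee_rot: [-0.075, 0.997, 0.0, 0.0]
contact_force: [0.2, -0.5, -1.6]
gripper_width: 85.4
grasp_force: 0.0
```

Request:
drive_tool(plan=[[[-1,0,-40,0,0],[-1,0,-40,0,0],[-1,0,-40,0,0],[-1,0,-35,0,0],[-1,0,-25,0,0],[-1,0,-12,0,0],[-1,0,0,0,0]]])

```text
clock: 17.5
position: [436.8, 8.4, 115.0]
ee_rot: [-0.072, 0.997, 0.0, 0.0]
contact_force: [0.9, -0.1, 0.2]
gripper_width: 85.6
grasp_force: 0.0
```

```bash
python3 - <<'E'
from h import *
p,d,s=grab('wrist','w7'); W=world('wrist',d,s); print(s['position'],s['ee_rot'],s['gripper_width'])
for k,(x,y,h,r) in dict(jw=(436,-4,38,25)).items():
    m=(d>0)&(np.hypot(W[...,0]-x,W[...,1]-y)<r)&(abs(W[...,2]-h)<4);P=W[m];print(k,len(P),P.mean(0),cv2.minEnclosingCircle(P[:,:2].astype(np.float32)))
p,d,_=grab('scene','s7'); W=world('scene',d)
m=(d>0)&(np.hypot(W[...,0]-495,W[...,1]-431.5)<22)&(W[...,2]>26);P=W[m];print(np.percentile(P,[2,50,98],axis=0).round(1),cv2.minEnclosingCircle(P[:,:2].astype(np.float32)))
E
```

```text
[436.78743856   8.35880334 115.0227154 ] [-7.22845889e-02  9.97383980e-01  7.62404654e-05  3.58313981e-04] 85.58825258214765
jw 1655 [435.6421632   -4.04721534  38.19337879] ((436.5441589355469, -3.897003650665283), 14.872711181640625)
[[480.7 421.7  27. ]
 [491.3 435.8  42.9]
 [507.  447.3  46.2]] ((494.380615234375, 433.51763916015625), 14.872712135314941)
```

Request:
drive_tool(plan=[[[-1,0,-7,-20,0],[-1,0,-5.3,-30,0],[-1,0,0,-25,0],[-1,0,0,-14,0],[-1,0,0,-6,0],[-1,0,0,0,0],[1,0,0,0,0],[1,0,0,0,0],[1,0,0,0,0],[1,0,0,0,0],[1,0,0,0,0],[1,0,0,0,0],[1,0,0,0,0],[1,0,0,0,0],[1,0,0,0,0]]])

```text
clock: 18.85
position: [437.6, -1.7, 20.4]
ee_rot: [-0.074, 0.997, 0.0, 0.001]
contact_force: [-2.1, 0.9, 5.5]
gripper_width: 26.8
grasp_force: 58.6
```

Request:
drive_tool(plan=[[[1,0,0,10,0],[1,0,0,20,0],[1,0,0,30,0],[1,0,0,30,0],[1,0,-15,0,-2],[1,0,-25,0,-2],[1,5,-30,0,-2],[1,10,-30,0,-2],[1,15,-25,0,-2],[1,20,-20,0,-2],[1,25,-12,0,-2],[1,25,-6,0,-2],[1,20,-3,0,0],[1,7,-2,0,0],[1,0,0,0,0],[1,0,0,0,0]]])

```text
clock: 20.18
position: [563.0, -169.7, 108.9]
ee_rot: [0.066, 0.998, 0.0, -0.001]
contact_force: [-0.5, 0.6, -0.6]
gripper_width: 26.8
grasp_force: 59.1
```

```bash
python3 - <<'E'
from h import *
p,d,s=grab('wrist','w8'); print(s['position'],s['ee_rot'],s['gripper_width'])
W=world('wrist',d,s)
hsv=cv2.cvtColor(p,cv2.COLOR_RGB2HSV).astype(int);H,S,V=[hsv[...,i] for i in range(3)]
m=(d>0)&(H>50)&(H<80)&(S>120)&(V>40)&(abs(W[...,2]-20)<3)&(abs(W[...,1]+214)<100);P=W[m]
print(len(P),P.min(0),P.max(0),cv2.minAreaRect(P[:,:2].astype(np.float32)))
E
```

```text
[ 562.99927971 -169.68672985  108.87611549] [ 6.56192798e-02  9.97844358e-01  2.27161079e-04 -8.34617672e-04] 26.80926727575028
10606 [ 545.13689095 -292.7648139    17.0010932 ] [ 650.99496391 -129.48533141   21.88207623] ((599.2183837890625, -212.72854614257812), (164.13294982910156, 90.89602661132812), 82.9385986328125)
```

View pics/w8.png

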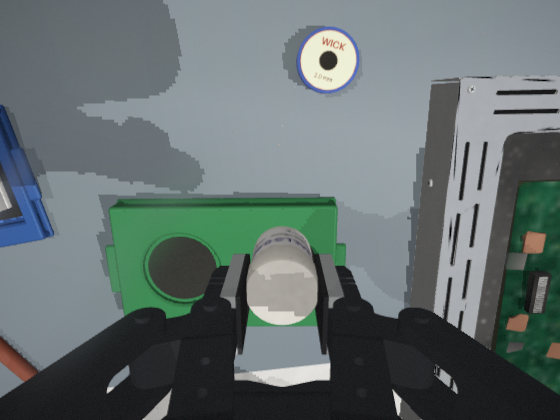

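Wrist view shows the white jar upright in the grip (283,280), the green caddy at (225,260) and the wick reel at (328,60). The small well is at (604.8,−169.5).

Request:
drive_tool(plan=[[[1,12,0,0,0],[1,18,0,0,0],[1,11.8,0,0,0],[1,0,0,-20,0],[1,0,0,-25,0],[1,0,0,-15,0],[1,0,0,0,0],[1,0,0,0,0]]])

```text
clock: 20.9
position: [604.7, -169.6, 49.2]
ee_rot: [0.065, 0.998, -0.0, -0.001]
contact_force: [-0.2, -0.3, -0.1]
gripper_width: 26.5
grasp_force: 59.1
```

Request:
drive_tool(plan=[[[1,0,0,-10,0],[1,0,0,-7,0],[1,0,0,-4,0],[1,0,0,-2.2,0],[1,0,0,0,0],[1,0,0,0,0],[0.2,0,0,0,0],[-0.1,0,0,0,0],[-0.1,0,0,0,0],[-0.1,0,0,0,0],[-0.1,0,0,8,0],[-0.1,0,0,20,0],[-0.1,0,0,30,0],[-0.1,-20,0,20,0],[-1,-30,0,0,0],[-1,-30,10,0,0],[-1,-30,20,0,0],[-1,-20,10,0,0],[-1,0,0,0,0],[-1,0,0,0,0]]])

```text
clock: 22.57
position: [475.6, -129.6, 105.4]
ee_rot: [0.065, 0.998, -0.0, 0.001]
contact_force: [0.6, -1.1, 0.7]
gripper_width: 85.4
grasp_force: 0.0
```

```bash
python3 - <<'E'
from h import *
p,d,s=grab('wrist','w9'); W=world('wrist',d,s); print(s['position'],s['ee_rot'],s['gripper_width'])
for n in('wrist','scene','side'):
  if n!='wrist': p,d,_=grab(n,n+'9');W=world(n,d)
  for k,(x,y,h,r) in dict(wick=(474,-129.4,12,26),jw=(605,-169.5,43,20)).items():
    m=(d>0)&(np.hypot(W[...,0]-x,W[...,1]-y)<r)&(abs(W[...,2]-h)<4);P=W[m]
    if len(P):print(n,k,len(P),P.mean(0),cv2.minEnclosingCircle(P[:,:2].astype(np.float32)))
E
```

```text
[ 475.64026371 -129.59405895  105.35007021] [ 6.47284543e-02  9.97902452e-01 -2.86331023e-05  9.60669100e-04] 85.35394380659912
wrist wick 2425 [ 473.03802305 -129.09010641   11.89624359] ((473.6737976074219, -129.1096649169922), 19.201019287109375)
scene wick 91 [ 474.1032403  -127.37626543   11.79936578] ((474.37701416015625, -127.5744400024414), 19.270410537719727)
scene jw 52 [ 603.85598654 -165.15727845   42.99893706] ((604.1422729492188, -167.2170867919922), 15.725445747375488)
side wick 119 [ 475.00689343 -132.66797805   12.91866135] ((474.4883728027344, -130.5585479736328), 20.19098663330078)
side jw 79 [ 604.4978743  -173.87594488   43.91762781] ((606.781982421875, -172.63516235351562), 16.523427963256836)
```

Request:
drive_tool(plan=[[[-0.4,-1.8,0.4,-20,0],[-0.4,0,0,-30,0],[-0.4,0,0,-28,0],[-0.4,0,0,-14,0],[-0.4,0,0,-6,0],[-0.4,0,0,-3.5,0],[-0.4,0,0,0,0],[-0.4,0,0,0,0]]])

```text
clock: 23.38
position: [475.2, -129.6, 3.3]
ee_rot: [0.065, 0.998, 0.0, 0.001]
contact_force: [-0.8, -0.3, 0.5]
gripper_width: 59.9
grasp_force: 0.0
```

Request:
drive_tool(plan=[[[1,-1,0,0,0],[1,0,0,0,0],[1,0,0,0,0],[1,0,0,0,0],[1,0,0,0,0],[1,0,0,0,0],[1,0,0,0,0],[1,0,0,0,0],[1,0,0,0,0]]])

```text
clock: 24.13
position: [473.7, -129.5, 4.1]
ee_rot: [0.065, 0.998, 0.0, 0.001]
contact_force: [-0.7, 0.8, 4.5]
gripper_width: 35.3
grasp_force: 59.2
```

Request:
drive_tool(plan=[[[1,0,0,8,0],[1,0,0,17,0],[1,0,0,25,0],[1,0,0,20,0],[1,0,-15,0,0],[1,5,-25,0,0],[1,10,-30,0,0],[1,20,-25,0,0],[1,25,-12,0,0],[1,25,-5,0,0],[1,20,-2.5,0,0],[1,11,0,0,0],[1,5.8,0,0,0],[1,0,0,-20,0],[1,0,0,-10,0],[1,0,0,0,0],[1,0,0,0,0]]])

```text
clock: 25.55
position: [593.8, -243.8, 42.2]
ee_rot: [0.065, 0.998, 0.0, -0.001]
contact_force: [-0.4, -0.7, 0.3]
gripper_width: 34.9
grasp_force: 59.9
```

```bash
python3 - <<'E'
from h import *
p,d,s=grab('wrist','w10'); print(s['position'],s['gripper_width'])
W=world('wrist',d,s);h=s['position'][2]+7.9
m=(d>0)&(np.hypot(W[...,0]-595,W[...,1]+244)<22)&(abs(W[...,2]-h)<5);P=W[m];print(len(P),P.mean(0),h)
A=np.c_[P[:,:2]-P[:,:2].mean(0),np.ones(len(P))];print('plane',np.linalg.lstsq(A,P[:,2],rcond=None)[0])
E
```

```text
[ 593.81175956 -243.79322042   42.23941102] 34.921007871718544
6263 [ 592.61631502 -243.33045717   49.95053816] 50.139411024112945
plane [ 4.76496357e-04 -1.67798250e-03  4.99505382e+01]
```

View pics/w10.png

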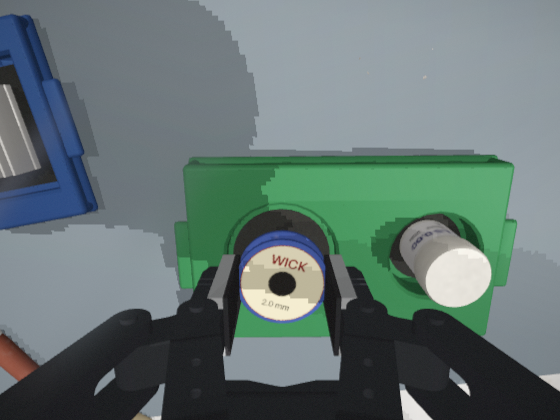

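Wrist view shows the wick reel (282,280) held level above its well, with the white jar seated at (450,265). Lowering.

Request:
drive_tool(plan=[[[1,1.7,0,-9,0],[1,0,0,-6,0],[1,0,0,-4,0],[1,0,0,-2,0],[1,0,0,0,0],[1,0,0,0,0]]])

```text
clock: 26.1
position: [596.6, -244.0, 21.5]
ee_rot: [0.065, 0.998, -0.0, -0.0]
contact_force: [0.6, 0.3, -0.7]
gripper_width: 34.7
grasp_force: 59.9
```

Base is about 17.3 mm, so a little lower, then open partway and retreat.

Request:
drive_tool(plan=[[[1,0,0,-0.7,0],[1,0,0,0,0],[0,0,0,0,0],[-0.2,0,0,0,0],[-0.2,0,0,0,0],[-0.2,0,0,0,0],[-0.2,0,0,6,0],[-0.2,0,0,15,0],[-0.2,0,0,30,0],[-0.2,0,0,40,0],[-0.2,-15,0,30,0],[-0.2,-30,0,0,0],[-0.2,-30,20,0,0],[-0.2,-30,30,0,0],[-0.2,-20,30,0,0],[-0.2,0,30,0,0],[-0.2,0,0,0,0],[-0.2,0,0,0,0]]])

```text
clock: 27.6
position: [472.3, -133.4, 143.0]
ee_rot: [0.064, 0.998, 0.0, 0.001]
contact_force: [0.1, -1.2, 0.3]
gripper_width: 51.2
grasp_force: 0.0
```

```bash
python3 - <<'E'
from h import *
for n in('scene','side'):
  p,d,_=grab(n,n+'f');W=world(n,d)
  for k,(x,y,h,r) in dict(reel=(506,357,39,32),jb=(494.7,431.5,43,22),jw=(604.8,-169.5,43,22),wick=(595.5,-244,28,23),hs=(519.8,-379.2,22,30)).items():
    m=(d>0)&(np.hypot(W[...,0]-x,W[...,1]-y)<r)&(abs(W[...,2]-h)<4);P=W[m]
    if len(P):print(n,k,len(P),'z',np.median(P[:,2]).round(1),np.round(cv2.minEnclosingCircle(P[:,:2].astype(np.float32))[0],1),'want',x,y)
  if n=='side':a=p[120:370,150:420]
cv2.imwrite('pics/f.png',cv2.resize(a,(648,600))[:,:,::-1])
E
```

```text
scene reel 458 z 39.4 [505.8 357. ] want 506 357
scene jb 183 z 43.7 [493.9 432.8] want 494.7 431.5
scene jw 51 z 43.3 [ 604.9 -167.1] want 604.8 -169.5
scene wick 71 z 28.1 [ 598.7 -241.7] want 595.5 -244
scene hs 76 z 21.0 [ 521.8 -376.1] want 519.8 -379.2
side reel 101 z 40.0 [506.6 353.8] want 506 357
side jb 36 z 43.9 [496.5 427.5] want 494.7 431.5
side jw 80 z 44.0 [ 606.8 -171.7] want 604.8 -169.5
side wick 127 z 28.8 [ 598.4 -245.6] want 595.5 -244
side hs 231 z 20.9 [ 521.6 -380.4] want 519.8 -379.2
```

View pics/f.png

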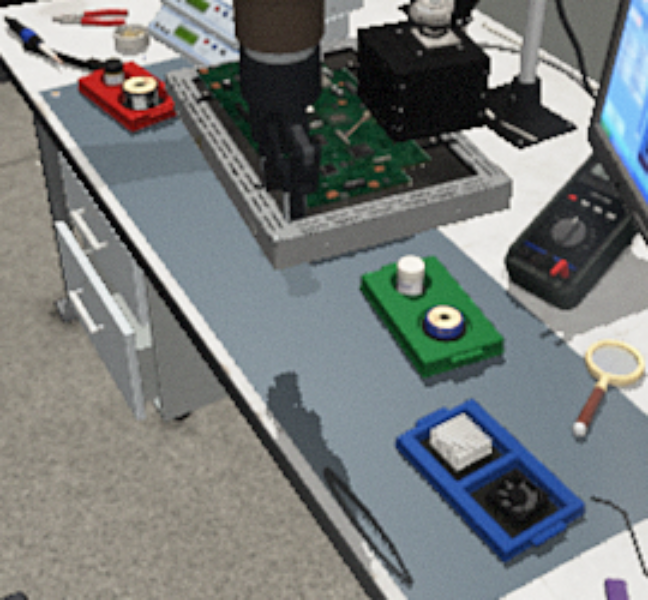

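All five are seated at the right heights and centres, and the magnifier and tweezers are undisturbed. Handing in.

```bash
python3 -c "
from bench import *
print(job_done())"
```

```text
the job is handed in; nothing more can be done
None
```

The job is handed in at about 28 s of 122 s: the last camera check showed all five items in their own places, with nothing leaded near the green caddy, nothing lead-free near the red one, and the magnifier and tweezers undisturbed; the hand-in returned no verdict.

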